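# Sweep the counted tablets into the trough

### The job

The tablets on the counting tray have been counted: with closed fingers, sweep the four whole white ones across the deck into the trough on the tray's left side, and leave the broken half on the deck, since it will be thrown away. Then fold the trough's clear cover over and press it fully shut, so that the tablets are ready to be poured. Only push and press with the fingers: pick nothing up, and leave the other things on the desk where they are.

Things in the scene. Friction and masses are not known exactly. Their poses are not given: they have to be found in the camera images.
- tray: Dark teal tablet-counting tray, 180 (its x) x 174 (its y) x 24 mm, firm on the desk. Origin: centre of its underside; z up. Its level deck, 16 mm above the desk, spans x = -86 to 86, y = -83 to 41 mm. A 4 mm thick lip, top 24 mm above the desk, bounds it at -x, +x and -y (with a 40 mm gap, the return spout, in the -x lip at the -y corner); its +y edge is open to the trough.
- deck_edge (a point): Middle of the deck's open edge, where it drops straight into the trough; at tray x = 0, y = 41 mm, 16 mm above the desk.
- trough (a point): Middle of the slightly darker floor of the trough, which runs along the tray's whole +y side, x = -86 to 86, y = 41 to 83 mm; at tray x = 0, y = 62 mm. Its floor lies 3 mm above the desk, its outer wall rises to 24 mm; its -x end is a low pouring spout, 14 mm high.
- cover (a joint): Angle of the trough's clear smoky cover (168 x 47 x 2.5 mm): 0 shut, level over the trough; 1.57 upright; 1.95 fully open, leaning out. Starts at 1.5 to 1.9. Hinge parallel to tray x, at tray y = 85 mm, 25.5 mm above the desk; opening swings the free edge up, then out to +y. Light friction (0.02 N m, about 0.5 N at the free edge): it stays where it is left and does not fall shut.
- cover_edge (a point): Middle of the cover's free edge, 47 mm from its hinge, with a 6 mm lip turned down and a rounded finger tab. With the cover shut this edge lies at tray y = 38 mm and the cover's upper face 27 mm above the desk.
- broken_half_centre (a point): The broken tablet: one half of a white tablet, a half disc about 24 x 12 x 10 mm with a straight break, lying flat on the deck. The point is its middle, 5 mm above the deck; z up.
- tablet_1_centre (a point): A whole white tablet with a score line, a flat disc of 24 mm diameter, 10 mm high, about 12 g, lying on the deck (at the start its centre lies within tray y = -32 to +22 mm; the five pieces lie side by side along the tray's x, about 32 mm apart, whole or broken in any order). The point is its centre, 5 mm above what it lies on; z along its axis.
- tablet_2_centre (a point): A whole white tablet with a score line, a flat disc of 24 mm diameter, 10 mm high, about 12 g, lying on the deck (at the start its centre lies within tray y = -32 to +22 mm; the five pieces lie side by side along the tray's x, about 32 mm apart, whole or broken in any order). The point is its centre, 5 mm above what it lies on; z along its axis.
- tablet_3_centre (a point): A whole white tablet with a score line, a flat disc of 24 mm diameter, 10 mm high, about 12 g, lying on the deck (at the start its centre lies within tray y = -32 to +22 mm; the five pieces lie side by side along the tray's x, about 32 mm apart, whole or broken in any order). The point is its centre, 5 mm above what it lies on; z along its axis.
- tablet_4_centre (a point): A whole white tablet with a score line, a flat disc of 24 mm diameter, 10 mm high, about 12 g, lying on the deck (at the start its centre lies within tray y = -32 to +22 mm; the five pieces lie side by side along the tray's x, about 32 mm apart, whole or broken in any order). The point is its centre, 5 mm above what it lies on; z along its axis.
- tablet_tin: Round white tablet tin with a grey cap and a red-brown band, 41 mm across, 111 mm high, standing behind the tray (on its +x side). Origin under its middle.
- tweezers: Steel tweezers, 12 x 120 x 10 mm, lying along the front (-x side) of the tray. Origin under the middle.
- cover_glass_box: Small clear box with a red and white top, 30 x 32 x 14 mm, on the desk to the left of the tray.
- white_cup: Sample cup with a white screw cap, 64 mm across, 69 mm high, on the left of the desk.
- yellow_lid: Loose yellow screw lid, 64 mm across, 14 mm high, on the left of the desk.
- marker: White marker with a black cap, 15 x 138 x 17 mm, lying across the desk behind the blue slide box.

How it is judged:
On the way:
1. all four whole tablets lie in the trough while the cover is still open (over 0.6 rad) (y of tablet_1_centre in the frame of tray between 0.045 and 0.083 m and z of each of tablet_1_centre, tablet_2_centre, tablet_3_centre, tablet_4_centre in the frame of tray below 0.02 m and x of tablet_1_centre in the frame of tray between -0.086 and 0.086 m and y of tablet_2_centre in the frame of tray between 0.045 and 0.083 m and x of tablet_2_centre in the frame of tray between -0.086 and 0.086 m and y of tablet_3_centre in the frame of tray between 0.045 and 0.083 m and x of tablet_3_centre in the frame of tray between -0.086 and 0.086 m and y of tablet_4_centre in the frame of tray between 0.045 and 0.083 m and x of tablet_4_centre in the frame of tray between -0.086 and 0.086 m and value of joint cover above 0.6 rad), for 0.2 s.
At the end, for the whole second after the job is handed in: All four whole tablets lie at rest in the trough (centres inside it, at least 4 mm past the deck's edge and below 20 mm over the desk), the broken half rests on the deck, and the cover is shut (within 0.06 rad) (y of tablet_1_centre in the frame of tray between 0.045 and 0.083 m and z of each of tablet_1_centre, tablet_2_centre, tablet_3_centre, tablet_4_centre in the frame of tray below 0.02 m and x of tablet_1_centre in the frame of tray between -0.086 and 0.086 m and y of tablet_2_centre in the frame of tray between 0.045 and 0.083 m and x of tablet_2_centre in the frame of tray between -0.086 and 0.086 m and y of tablet_3_centre in the frame of tray between 0.045 and 0.083 m and x of tablet_3_centre in the frame of tray between -0.086 and 0.086 m and y of tablet_4_centre in the frame of tray between 0.045 and 0.083 m and x of tablet_4_centre in the frame of tray between -0.086 and 0.086 m and y of broken_half_centre in the frame of tray between -0.083 and 0.041 m and z of broken_half_centre in the frame of tray between 0.016 and 0.03 m and x of broken_half_centre in the frame of tray between -0.086 and 0.086 m and value of joint cover below 0.06 rad and linear speed of each of tablet_1, tablet_2, tablet_3, tablet_4, broken_half below 0.02 m/s); the robot touches nothing.
It fails at once if a tablet or the broken half is lifted off the tray (its centre more than 40 mm above the desk) (height (world z) of any of tablet_1_centre, tablet_2_centre, tablet_3_centre, tablet_4_centre, broken_half_centre above 0.04 m).
It fails at once if one of the bystanders (tin, tweezers, cover-glass box, cup, lid, marker) is moved by more than 25 mm (distance of any of tablet_tin, tweezers, cover_glass_box, white_cup, yellow_lid, marker from where it was at the start of the episode above 0.025 m).
It also fails if it takes over 64 s, if anything falls off the work surface, if the arm or the gripper's body presses on something with over 40 N, if the wrist force passes 120 N, or if a joint passes its speed limit or range.

### The arm

A 6-joint arm with a two-finger parallel gripper is mounted at the origin on a cart in front of the work surface, level with it; the furniture and walls round the work are solid. World frame = base frame: x ahead of the robot, y to its left, z up, the work surface at z = 0. Lengths are in m, angles in rad, forces in N, time in s.
With the tool pointing down it reaches from about 0.3 to 0.875 m from the base axis. Payload 6.4 kg.
Tool frame: the origin (TCP) lies midway between the tips of the shut fingers; the grasp point (between the pads) lies 19 mm behind it; z points along the fingers, y is the line along which they close (so a half turn about z gives the same grasp; the last joint's range is limited). The gripper opens to 85 mm and grips with 20 to 120 N. Pads are 22 mm wide; open, the fingers measure 114 mm over their backs; the gripper's body (76 mm by 85 mm) begins 54 mm behind the grasp point. The pads swing forward as they close: fully open they stand 13 mm farther back than shut.
Start: joints at [-1.507, 0.181, 1.607, -0, 1.354, -0.206], TCP at [0.153, -0.554, 0.231] pointing down, gripper open.
Joint ranges: [-2.99, 2.99], [-0.89, 2.07], [0.3, 2.58], [-1.14, 4.28], [0, 2.63], [-3.12, 3.12]. Speed limits (rad/s): [2.57, 2.57, 3.01, 3.14, 3.14, 3.14].

### API

Orientations are given as a unit quaternion [w, x, y, z].
In Python, from bench import sensors, vision, ctrl gives the robot as it stands.
- The arm moves only by the tool carry_out, never from a script. Its argument "deltas" is text: rows parted by semicolons, each of 7 numbers parted by spaces: the shift along the tool's x, y, z in mm, then the turn, a rotation vector about the tool's x, y, z in rad, then the closure, from 0 (fully open) to 1 (shut). In form: tx ty tz ax ay az claw; .... A call has 1 to 12 rows; each row is the pose to reach, as a shift and turn from the pose commanded when the call began, along the tool's axes at that moment; what a row does not reach only later rows make up. A row lasts 1/8 s, in which the tool goes at most 62.5 mm and 10.7 degrees, less where a joint would pass 70% of its speed; a pose out of reach is approached as far as the arm can. A call with a gripper value outside its range is refused whole. The fingers move at their own pace and stop on an object; the grip force is fixed at half the most. Time passes only in rows, so rows that repeat a pose let the fingers close. It gives the time, the measured TCP pose, the force, the opening and the grip force at its end, in the units of the state.
- sensors.get_obs(): the state, without advancing time (a new reading comes with each control period).
- vision.camera(name): name is "side" or "top" or "wrist"; returns the picture (400x640x3 uint8, blue, green, red); there is no depth.
- vision.camera_model(name): a dict with "K" (3x3 intrinsics, pixels), "k1" (the pictures are not rectified: a ray, as slopes to the right and down, at radius r is drawn at 1 + k1 r^2 times it, then the intrinsics apply), "extrinsics" (4x4, takes a point from world to camera coordinates); the wrist camera has in their place "hand_eye" (4x4, takes a point from camera to tool coordinates, whose origin is the TCP and whose axes are the flange's). Camera axes: x right, y down, z forward; pixel columns grow to the right and rows downward; lengths in m; the calibration is good to about 2 mm. A picture is of the moment at which its call begins: read the wrist's pose just before it. camera_model takes no time and is no camera call.
- ctrl.hand_in(): hands the job in; it is judged then, once.
The state is a dict: "time_s": time; "q": joint angles; "dq": joint speeds; "joint_efforts": joint torques, N m; "eef_pos": TCP position; "eef_rot": TCP orientation; "wrist_force": force on the tool from outside, world axes, zero at the start; "torque": the same for the moment, N m; "opening": opening from 0.0 (shut) to 1.0 (fully open); "grasp_force": force on a finger pad.
Only numpy, scipy, OpenCV 4.12 (cv2) and the standard library are available. Lean on these libraries where they do the work, as an engineer would, in place of code of your own. Each camera call takes 0.05 s, during which the arm holds its last target. There are 200 camera calls.

## Working session

There is one attempt and no reset: what is moved stays moved. The work goes in short steps, Python scripts to look and compute and a tool call to move; the robot and the scene stay as the last step left them, time stands still between calls to the robot, and variables do not carry over. Pictures are saved under pics/ and viewed, at most 10 in all, crops included, and the job is handed in when it is done.

Besides the shell and the picture viewer there is one more tool, called after "Call:" in YAML: its name, and indented under it one key for each argument. carry_out: Moves the arm, as the interface text tells. Its arguments: {"type":"object","properties":{"deltas":{"type":"string"}},"required":["deltas"]}

```bash
mkdir -p pics; python3 - <<'E'
from bench import sensors, vision, ctrl
import cv2,numpy as np
o=sensors.get_obs();print(o)
for n in ("top","side"):
    cv2.imwrite(f"pics/{n}0.png",vision.camera(n)); m=vision.camera_model(n);print(n,m)
print(vision.camera_model("wrist"))
E
```

```text
{'time_s': 0.0, 'q': array([-1.50728262e+00,  1.81566151e-01,  1.60801544e+00, -4.20224719e-05,
        1.35380059e+00, -2.06269207e-01]), 'dq': array([-0.00063441,  0.00090733,  0.00047788,  0.00077599, -0.00100049,
        0.00039963]), 'joint_efforts': array([-3.67555491e-03, -4.44879520e+01, -3.51335120e+01, -4.31689077e-04,
        8.97276273e-03, -6.51221967e-06]), 'eef_pos': array([ 0.15323493, -0.55362348,  0.23036645]), 'eef_rot': array([-8.93948562e-04,  9.90914926e-01,  1.34487202e-01,  4.33498130e-05]), 'wrist_force': array([-0.65807687, -0.1208945 , -0.18064758]), 'torque': array([-0.02907239,  0.02836507,  0.00971379]), 'grasp_force': 0.0, 'opening': 0.9955797442646039}
top {'K': array([[433.6917505 ,   0.        , 322.68878882],
       [  0.        , 433.6917505 , 198.69968335],
       [  0.        ,   0.        ,   1.        ]]), 'k1': -0.05600668885914163, 'extrinsics': array([[-0.00632934, -0.99986502,  0.01516151,  0.01003616],
       [-0.99054884,  0.0041915 , -0.1370964 ,  0.58016814],
       [ 0.13701435, -0.01588594, -0.99044167,  0.94479088],
       [ 0.      
[... 341 characters left out ...]
42986, -0.93498047,  0.15374144],
       [ 0.42613591,  0.83229056, -0.35454282,  0.66124517],
       [ 0.        ,  0.        ,  0.        ,  1.        ]])}
{'K': array([[278.73005465,   0.        , 321.63625245],
       [  0.        , 278.73005465, 201.42468056],
       [  0.        ,   0.        ,   1.        ]]), 'k1': -0.04001802062423528, 'hand_eye': array([[-8.70584205e-04, -9.57145849e-01, -2.89605016e-01,
         7.39147833e-02],
       [ 9.99999606e-01, -7.83029701e-04, -4.18191078e-04,
         1.53534397e-03],
       [ 1.73500526e-04, -2.89605266e-01,  9.57146154e-01,
        -1.42317144e-01],
       [ 0.00000000e+00,  0.00000000e+00,  0.00000000e+00,
         1.00000000e+00]])}
```

View pics/top0.png

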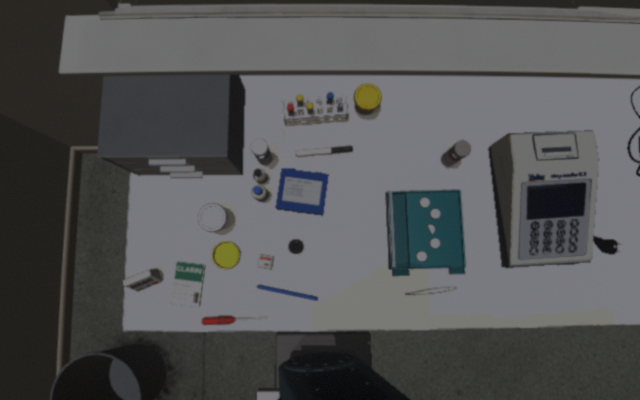

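View pics/side0.png

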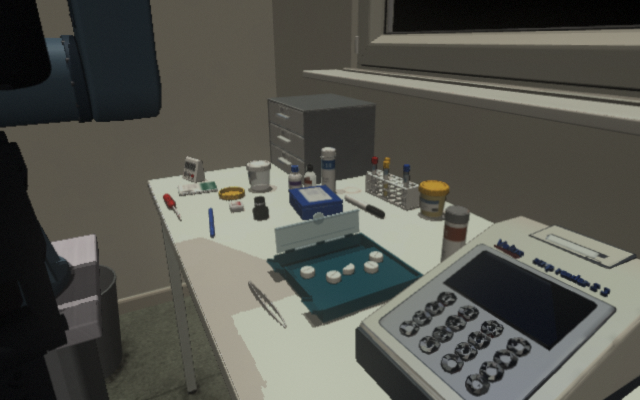

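```bash
cat > h.py <<'E'
from bench import sensors, vision, ctrl
import cv2,numpy as np
from scipy.spatial.transform import Rotation as R
def cam(n):
    m=vision.camera_model(n)
    if n=="wrist":
        o=sensors.get_obs();w,x,y,z=o['eef_rot'];T=np.eye(4);T[:3,:3]=R.from_quat([x,y,z,w]).as_matrix();T[:3,3]=o['eef_pos']
        E=np.linalg.inv(T@m['hand_eye'])
    else: E=m['extrinsics']
    return m['K'],m['k1'],E
def px2w(c,uv,z):
    K,k,E=c; uv=np.atleast_2d(np.array(uv,float))
    d=cv2.undistortPoints(uv[:,None],K,np.array([k,0,0,0.]))[:,0]
    o=-E[:3,:3].T@E[:3,3]; r=np.c_[d,np.ones(len(d))]@E[:3,:3]
    return o+r*((z-o[2])/r[:,2])[:,None]
def w2px(c,P):
    K,k,E=c
    return cv2.projectPoints(np.atleast_2d(P).astype(float),cv2.Rodrigues(E[:3,:3])[0],E[:3,3],K,np.array([k,0,0,0.]))[0][:,0]
E
python3 - <<'E'
import cv2
im=cv2.imread("pics/top0.png")[180:280,375:475]
cv2.imwrite("pics/c1.png",cv2.convertScaleAbs(cv2.resize(im,None,fx=6,fy=6,interpolation=cv2.INTER_CUBIC),alpha=1.6))
E
```

```text
(no output)
```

View pics/c1.png

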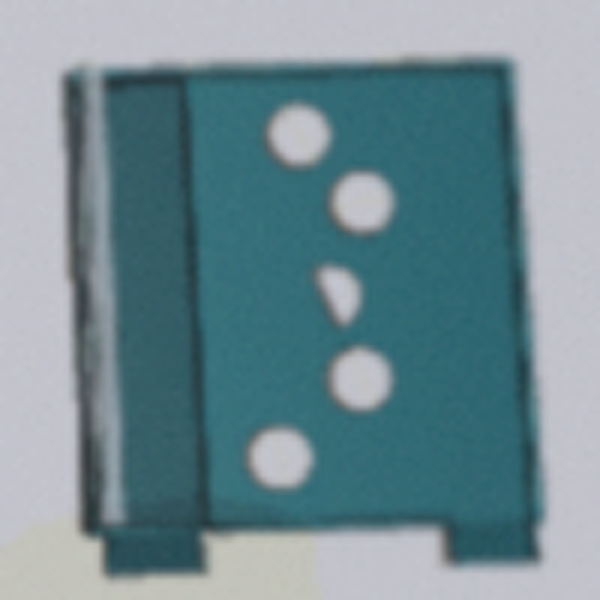

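```bash
cat > geo.py <<'E'
from h import *
c=cam("top")
f=lambda l:[(375+(x+.5)/6-.5,180+(y+.5)/6-.5) for x,y in l]
C=px2w(c,f([(513,62),(540,522),(66,75),(85,533)]),.024)
L=np.array([[.09,-.087],[-.09,-.087],[.09,.087],[-.09,.087]])
a=C[:,:2]-C[:,:2].mean(0);b=L-L.mean(0)
th=np.arctan2((b[:,0]*a[:,1]-b[:,1]*a[:,0]).sum(),(b*a).sum())
Rt=np.array([[np.cos(th),-np.sin(th)],[np.sin(th),np.cos(th)]]);t=C[:,:2].mean(0)
E
python3 - <<'E'
from geo import *
np.set_printoptions(precision=4,suppress=True)
print(C,th,t);print((C[:,:2]-t)@Rt-L)
P=px2w(c,f([(299,134),(363,202),(340,294),(361,378),(281,457)]),.026)
print(P);print((P[:,:2]-t)@Rt)
E=px2w(c,f([(195,73),(207,523)]),.016);print("edge",(E[:,:2]-t)@Rt)
A=px2w(c,[(505,240),(497,150)],.0);print("analyzer",A)
# cover free edge for angles, top-cam & side-cam
s=cam("side")
for q in (1.5,1.6,1.7,1.8,1.9):
    y=.085-.047*np.cos(q);z=.0255+.047*np.sin(q)
    w=np.array([np.r_[Rt@[x,y]+t,z] for x in(-.084,0,.084)])
    print(q,w2px(s,w).round(1).tolist(), ((w2px(c,w)-[375,180])*6).round().tolist())
cv2.imwrite("pics/s1.png",cv2.convertScaleAbs(cv2.resize(vision.camera("side")[190:320,250:440],None,fx=4,fy=4,interpolation=cv2.INTER_CUBIC),alpha=1.3))
E
```

```text
[[ 0.6018 -0.3148  0.024 ]
 [ 0.4243 -0.3168  0.024 ]
 [ 0.5973 -0.1393  0.024 ]
 [ 0.4221 -0.1422  0.024 ]] 0.016370298388863266 [ 0.5114 -0.2283]
[[-0.001  -0.001 ]
 [ 0.0015 -0.0001]
 [-0.0027  0.0005]
 [ 0.0022  0.0006]]
[[ 0.5736 -0.2288  0.026 ]
 [ 0.5471 -0.2527  0.026 ]
 [ 0.5117 -0.2424  0.026 ]
 [ 0.4796 -0.2492  0.026 ]
 [ 0.45   -0.2174  0.026 ]]
[[ 0.0622 -0.0016]
 [ 0.0353 -0.025 ]
 [ 0.0001 -0.0141]
 [-0.0321 -0.0205]
 [-0.0612  0.0119]]
edge [[ 0.0883  0.0355]
 [-0.0855  0.0392]]
analyzer [[ 0.485  -0.4256  0.    ]
 [ 0.7039 -0.4199  0.    ]]
1.5 [[275.4, 229.3], [319.8, 219.0], [359.9, 209.7]] [[121.0, 522.0], [111.0, 289.0], [100.0, 61.0]]
1.6 [[274.3, 228.1], [318.5, 218.0], [358.4, 208.8]] [[108.0, 523.0], [98.0, 289.0], [88.0, 61.0]]
1.7 [[273.2, 227.3], [317.2, 217.2], [357.1, 208.2]] [[95.0, 523.0], [85.0, 290.0], [75.0, 62.0]]
1.8 [[272.2, 226.7], [316.0, 216.8], [355.7, 207.7]] [[81.0, 523.0], [72.0, 290.0], [62.0, 62.0]]
1.9 [[271.2, 226.4], [314.9, 216.5], [354.4, 207.6]] [[68.0, 523.0], [59.0, 291.0], [49.0, 63.0]]
```

View pics/s1.png

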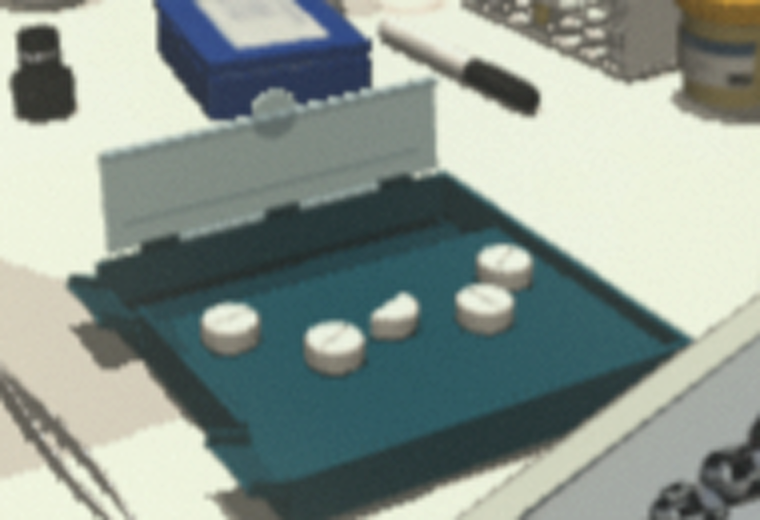

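Call:
carry_out:
  deltas: "100 -90 0 0 0 0.1 1; 271 -240 30 0 0 0.254 1; 271 -240 30 0 0 0.254 1; 271 -240 30 0 0 0.254 1; 271 -240 30 0 0 0.254 1; 271 -240 30 0 0 0.254 1; 271 -240 30 0 0 0.254 1; 271 -240 30 0 0 0.254 1; 271 -240 30 0 0 0.254 1"

```text
time_s: 1.27
eef_pos: [0.35, -0.2519, 0.2014]
eef_rot: [0.0, 1.0, 0.007, -0.0]
wrist_force: [0.1, 0.7, 0.2]
opening: 0.004
grasp_force: 0.0
```

Call:
carry_out:
  deltas: "50 0 0 0 0 0 1; 100 0 0 0 0 0 1; 130 0 0 0 0 0 1; 130 0 0 0 0 0 1; 130 0 0 0 0 0 1"

```text
time_s: 1.9
eef_pos: [0.4794, -0.2494, 0.2008]
eef_rot: [-0.0, 1.0, 0.007, -0.001]
wrist_force: [-0.7, -0.2, -1.1]
opening: -0.005
grasp_force: 0.0
```

```bash
python3 - <<'E'
from geo import *
w=cam("wrist");np.savez("w1.npz",K=w[0],k=w[1],E=w[2])
im=vision.camera("wrist");cv2.imwrite("pics/w1.png",im)
cv2.imwrite("pics/w1v.png",cv2.convertScaleAbs(im,alpha=1.3))
E
```

```text
(no output)
```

View pics/w1v.png

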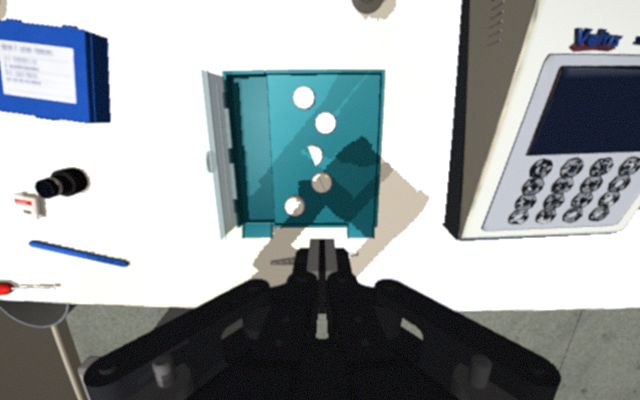

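```bash
python3 - <<'E'
from geo import *
np.set_printoptions(precision=4,suppress=True)
d=np.load("w1.npz");w=(d['K'],float(d['k']),d['E'])
for uv,z in (([(304,97),(326,122),(315,156),(321,182),(294,206)],.026),([(385,70),(225,71),(377,229)],.024),([(269,77),(273,221)],.016)):
    P=px2w(w,uv,z);print(P);print((P[:,:2]-t)@Rt)
E
```

```text
[[ 0.5744 -0.2304  0.026 ]
 [ 0.5487 -0.2544  0.026 ]
 [ 0.5113 -0.2426  0.026 ]
 [ 0.4812 -0.2498  0.026 ]
 [ 0.4514 -0.2179  0.026 ]]
[[ 0.063  -0.0032]
 [ 0.0369 -0.0268]
 [-0.0003 -0.0144]
 [-0.0305 -0.0211]
 [-0.0598  0.0113]]
[[ 0.603  -0.3159  0.024 ]
 [ 0.6001 -0.1464  0.024 ]
 [ 0.4223 -0.3198  0.024 ]]
[[ 0.0902 -0.0891]
 [ 0.0901  0.0803]
 [-0.0906 -0.0901]]
[[ 0.5954 -0.1917  0.016 ]
 [ 0.428  -0.1902  0.016 ]]
[[ 0.0846  0.0352]
 [-0.0827  0.0394]]
```

Call:
carry_out:
  deltas: "50 10 0 0 0 0 1; 94 15 50 0 0 0 1; 94 15 110 0 0 0 1; 94 15 150 0 0 0 1; 94 15 175 0 0 0 1; 94 15 181 0 0 0 1; 94 15 181 0 0 0 1"

```text
time_s: 2.82
eef_pos: [0.5746, -0.2628, 0.0211]
eef_rot: [0.0, 1.0, 0.008, 0.0]
wrist_force: [0.0, 0.7, 0.4]
opening: -0.001
grasp_force: 0.0
```

Call:
carry_out:
  deltas: "0 -10 1 0 0 0 1; 0 -18 1 0 0 0 1; 0 -26 1 0 0 0 1; 0 -34 1 0 0 0 1; 0 -42 1 0 0 0 1; 0 -50 1 0 0 0 1; 0 -58 1 0 0 0 1; 0 -66 1 0 0 0 1; 0 -73 1 0 0 0 1; 0 -73 1 0 0 0 1; 0 -65 -10 0 0 0 1; 0 -60 -60 0 0 0 1"

```text
time_s: 4.32
eef_pos: [0.5713, -0.2018, 0.0781]
eef_rot: [-0.002, 1.0, 0.008, -0.003]
wrist_force: [0.5, 0.0, 0.2]
opening: 0.003
grasp_force: 0.0
```

```bash
python3 - <<'E'
from geo import *
im=vision.camera("top");cv2.imwrite("pics/t2.png",im)
a=cv2.resize(im[180:280,375:475],None,fx=4,fy=4,interpolation=cv2.INTER_CUBIC)
b=cv2.resize(vision.camera("side")[190:320,250:440],None,fx=4,fy=4,interpolation=cv2.INTER_CUBIC)[:400,:]
w=cv2.resize(b,(400,400*b.shape[0]//b.shape[1]))
a=cv2.convertScaleAbs(a,alpha=1.5)
o=np.zeros((400,800,3),np.uint8);o[:,:400]=a;o[:w.shape[0],400:]=w;cv2.imwrite("pics/m2.png",o)
E
```

```text
(no output)
```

View pics/m2.png

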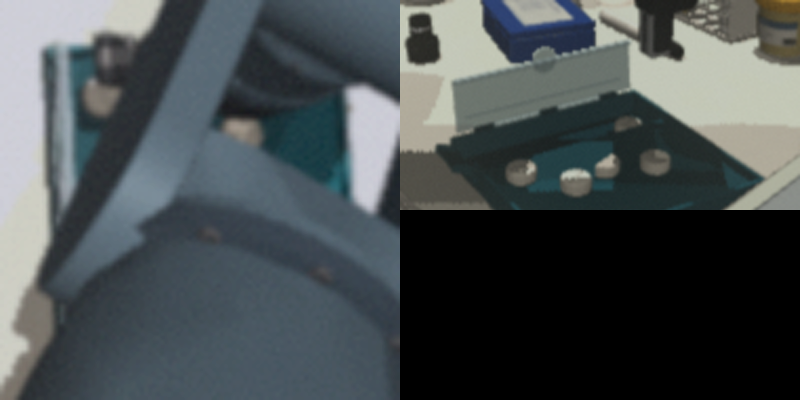

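Call:
carry_out:
  deltas: "-24 50 0 0 0 0 1; -24 85 0 0 0 0 1; -24 85 30 0 0 0 1; -24 85 52 0 0 0 1; -24 85 58 0 0 0 1; -24 85 58 0 0 0 1"

```text
time_s: 5.18
eef_pos: [0.5512, -0.2878, 0.0225]
eef_rot: [0.0, 1.0, 0.008, -0.0]
wrist_force: [0.9, -0.2, 1.1]
opening: 0.002
grasp_force: 0.0
```

Call:
carry_out:
  deltas: "0 -10 0 0 0 0 1; 0 -20 0 0 0 0 1; 0 -30 0 0 0 0 1; 0 -40 0 0 0 0 1; 0 -50 0 0 0 0 1; 0 -60 0 0 0 0 1; 0 -70 0 0 0 0 1; 0 -80 0 0 0 0 1; 0 -90 0 0 0 0 1; 0 -97 0 0 0 0 1; 0 -97 0 0 0 0 1; 0 -90 -50 0 0 0 1"

```text
time_s: 6.68
eef_pos: [0.5464, -0.1955, 0.0686]
eef_rot: [-0.002, 1.0, 0.008, -0.004]
wrist_force: [1.2, 0.1, 0.3]
opening: -0.004
grasp_force: 0.0
```

Call:
carry_out:
  deltas: "-50 25 0 0 0 0 1; -100 52 0 0 0 0 1; -100 52 0 0 0 0 1; -100 52 30 0 0 0 1; -100 52 48 0 0 0 1; -100 52 52 0 0 0 1; -100 52 52 0 0 0 1"

```text
time_s: 7.55
eef_pos: [0.4508, -0.2509, 0.0202]
eef_rot: [-0.0, 1.0, 0.008, -0.0]
wrist_force: [-0.7, 0.8, 1.2]
opening: -0.003
grasp_force: 0.0
```

Call:
carry_out:
  deltas: "0 -8 0 0 0 0 1; 0 -16 0 0 0 0 1; 0 -24 0 0 0 0 1; 0 -32 0 0 0 0 1; 0 -40 0 0 0 0 1; 0 -48 0 0 0 0 1; 0 -55 0 0 0 0 1; 0 -62 0 0 0 0 1; 0 -62 0 0 0 0 1; 0 -55 -50 0 0 0 1; 0 -50 -60 0 0 0 1"

```text
time_s: 8.93
eef_pos: [0.4517, -0.2029, 0.0832]
eef_rot: [0.002, 1.0, 0.008, 0.002]
wrist_force: [0.4, -0.8, -0.6]
opening: 0.001
grasp_force: 0.0
```

Call:
carry_out:
  deltas: "27 40 0 0 0 0 1; 27 83 0 0 0 0 1; 27 83 0 0 0 0 1; 27 83 30 0 0 0 1; 27 83 55 0 0 0 1; 27 83 60 0 0 0 1; 27 83 60 0 0 0 1"

```text
time_s: 9.8
eef_pos: [0.4778, -0.2831, 0.0202]
eef_rot: [-0.0, 1.0, 0.008, -0.0]
wrist_force: [0.6, -0.1, 0.2]
opening: 0.002
grasp_force: 0.0
```

Call:
carry_out:
  deltas: "0 -10 0 0 0 0 1; 0 -20 0 0 0 0 1; 0 -30 0 0 0 0 1; 0 -40 0 0 0 0 1; 0 -50 0 0 0 0 1; 0 -60 0 0 0 0 1; 0 -70 0 0 0 0 1; 0 -80 0 0 0 0 1; 0 -88 0 0 0 0 1; 0 -95 0 0 0 0 1; 0 -95 0 0 0 0 1; 0 -85 -50 0 0 0 1"

```text
time_s: 11.3
eef_pos: [0.4736, -0.1963, 0.0671]
eef_rot: [-0.003, 1.0, 0.008, -0.004]
wrist_force: [1.2, 0.7, 1.0]
opening: 0.002
grasp_force: 0.0
```

Call:
carry_out:
  deltas: "0 10 -60 0 0 0 1; 0 10 -120 0 0 0 1; -20 -10 -120 0 0 0 1; -20 -30 -120 0 0 0 1; -20 -30 -120 0 0 0 1"

```text
time_s: 11.92
eef_pos: [0.456, -0.1675, 0.1896]
eef_rot: [-0.0, 1.0, 0.009, -0.0]
wrist_force: [0.2, -0.4, -0.2]
opening: -0.002
grasp_force: 0.0
```

```bash
python3 - <<'E'
from geo import *
w=cam("wrist");np.savez("w2.npz",K=w[0],k=w[1],E=w[2])
im=vision.camera("wrist");cv2.imwrite("pics/w2.png",im)
s=vision.camera("side");cv2.imwrite("pics/s2.png",s)
o=np.zeros((400,800,3),np.uint8)
o[:,:400]=cv2.resize(im[40:240,180:380],None,fx=2,fy=2,interpolation=cv2.INTER_CUBIC)
b=cv2.resize(s[190:310,255:425],(400,282),interpolation=cv2.INTER_CUBIC);o[:282,400:]=cv2.convertScaleAbs(b,alpha=1.3)
cv2.imwrite("pics/m3.png",o)
E
```

```text
(no output)
```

View pics/m3.png

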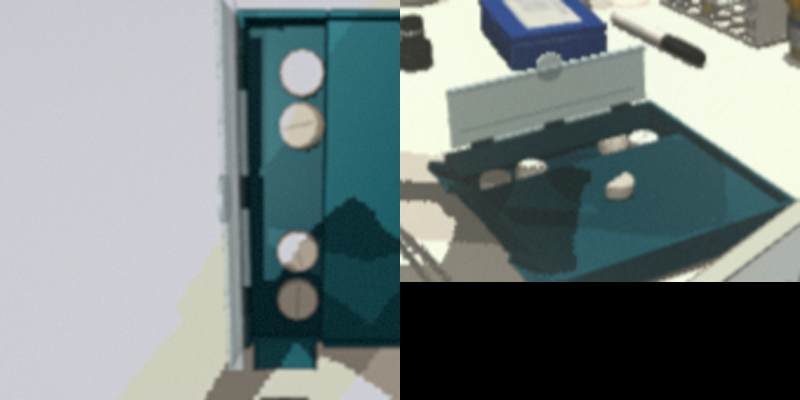

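```bash
python3 - <<'E'
from geo import *
np.set_printoptions(precision=4,suppress=True)
d=np.load("w2.npz");w=(d['K'],float(d['k']),d['E'])
g=lambda l:[(180+x/2,40+y/2) for x,y in l]
for l,z in (([(301,72),(300,125),(297,252),(297,298)],.013),([(327,22),(323,345)],.016),([(238,14)],.024)):
    P=px2w(w,g(l),z);print(P)
s=cam("side")
P=px2w(w,g([(301,72),(300,125),(297,252),(297,298)]),.013)
print(((w2px(s,P)-[255,190])*400/170+[400,0]).round())
E
```

```text
[[ 0.5727 -0.1762  0.013 ]
 [ 0.5459 -0.1763  0.013 ]
 [ 0.4764 -0.1763  0.013 ]
 [ 0.4491 -0.1769  0.013 ]]
[[ 0.5966 -0.1889  0.016 ]
 [ 0.4211 -0.1931  0.016 ]]
[[ 0.5979 -0.1438  0.024 ]]
[[643. 137.]
 [613. 145.]
 [531. 167.]
 [497. 176.]]
```

Call:
carry_out:
  deltas: "30 -30 0 0 0 0 1; 57 -56 0 0 0 0 1; 57 -56 20 0 0 0 1; 57 -56 70 0 0 0 1; 57 -56 110 0 0 0 1; 57 -56 131 0 0 0 1; 57 -56 131 0 0 0 1"

```text
time_s: 12.9
eef_pos: [0.5108, -0.1116, 0.0567]
eef_rot: [-0.001, 1.0, 0.008, -0.002]
wrist_force: [-0.4, 0.4, 1.4]
opening: 0.002
grasp_force: 0.0
```

Call:
carry_out:
  deltas: "0 10 -1 0 0 0 1; 0 18 -1 0 0 0 1; 0 26 -1 0 0 0 1; 0 33 -1 0 0 0 1; 0 39 -1 0 0 0 1; 0 45 0 0 0 0 1; 0 50 4 0 0 0 1; 0 54 9 0 0 0 1; 0 57 14 0 0 0 1; 0 59 18 0 0 0 1; 0 61 22 0 0 0 1; 0 62 26 0 0 0 1"

```text
time_s: 14.4
eef_pos: [0.5132, -0.1741, 0.0329]
eef_rot: [-0.0, 1.0, 0.008, -0.0]
wrist_force: [0.7, 0.7, 0.9]
opening: 0.007
grasp_force: 0.2
```

```bash
python3 - <<'E'
from h import *
s=vision.camera("side")
cv2.imwrite("pics/s3.png",cv2.convertScaleAbs(cv2.resize(s[170:310,250:440],None,fx=4,fy=4,interpolation=cv2.INTER_CUBIC),alpha=1.3))
E
```

```text
(no output)
```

View pics/s3.png

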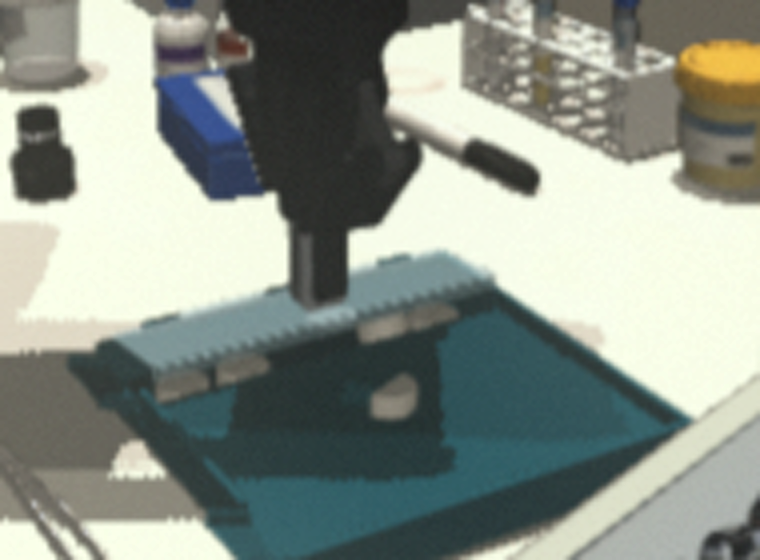

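Call:
carry_out:
  deltas: "0 1 2 0 0 0 1; 0 1 4 0 0 0 1; 0 1 6 0 0 0 1; 0 1 6 0 0 0 1"

```text
time_s: 14.95
eef_pos: [0.5134, -0.1751, 0.0273]
eef_rot: [0.0, 1.0, 0.008, 0.0]
wrist_force: [0.6, -0.5, 0.6]
opening: 0.003
grasp_force: 0.3
```

Call:
carry_out:
  deltas: "0 0 1 0 0 0 1; 0 0 2 0 0 0 1; 0 0 2 0 0 0 1"

```text
time_s: 15.32
eef_pos: [0.5135, -0.1751, 0.0271]
eef_rot: [0.0, 1.0, 0.008, -0.0]
wrist_force: [-6.9, 2.9, 17.1]
opening: 0.001
grasp_force: 8.7
```

Call:
carry_out:
  deltas: "0 0 -5 0 0 0 1; 0 0 -30 0 0 0 1; 0 0 -80 0 0 0 1; 0 0 -140 0 0 0 1; -60 0 -150 0 0 0 1; -120 0 -150 0 0 0 1; -130 0 -150 0 0 0 1; -130 0 -150 0 0 0 1"

```text
time_s: 16.32
eef_pos: [0.3834, -0.1775, 0.1757]
eef_rot: [0.0, 1.0, 0.007, 0.001]
wrist_force: [0.2, -0.6, 0.2]
opening: -0.003
grasp_force: 0.0
```

```bash
python3 - <<'E'
from h import *
s=vision.camera("side")
cv2.imwrite("pics/s4.png",cv2.convertScaleAbs(cv2.resize(s[170:310,250:440],None,fx=4,fy=4,interpolation=cv2.INTER_CUBIC),alpha=1.3))
E
```

```text
(no output)
```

View pics/s4.png

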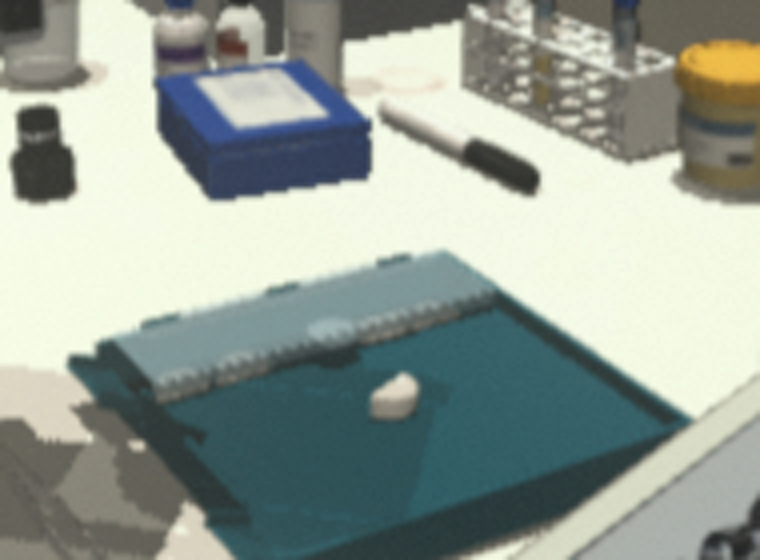

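The cover is level, with its free edge running from (155,400) to (498,295). The broken half is still on the deck at (395,398).

```bash
python3 -c "
from bench import ctrl
print(ctrl.hand_in())"
```

```text
the job is handed in; nothing more can be done
None
```

The job is handed in: all four whole tablets lie flat in the trough, the broken half is still on the deck, and the cover is pressed shut (17 N at 27 mm, its shut height); hand-in returned no verdict.

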